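Load the cover-slip box under the sprung hold-down flap

ROBOT

A 7-joint arm with a two-finger parallel gripper is mounted at the origin on a cart in front of the work surface, level with it; the furniture and walls round the work are solid. World frame = base frame: x ahead of the robot, y to its left, z up, the work surface at z = 0. Lengths are in m, angles in rad, forces in N, time in s.
With the tool pointing down it reaches from about 0.425 to 1.025 m from the base axis. Payload 9.4 kg.
Tool frame: the origin (TCP) lies on the centre line of the jaws, within the pads' length; the fingertips stand 11 mm ahead of it and the grasp point (between the pads) lies 8 mm behind it; z points along the fingers, y is the line along which they close (so a half turn about z gives the same grasp; the last joint's range is limited). The gripper opens to 93 mm and grips with 3 to 60 N. Pads are 15 mm wide; open, the fingers measure 128 mm over their backs; the gripper's body (75 mm by 188 mm) begins 65 mm behind the grasp point.
Start: joints at [1.14, 0.599, -0.003, 1.599, 0.002, 0.943, -0.08], TCP at [0.251, -0.68, 0.23] pointing down, gripper open.
Joint ranges: [-2.57, 2.57], [-0.35, 1.97], [-1.29, 1.29], [0.11, 2.56], [-1.05, 4.19], [0.11, 1.86], [-2.63, 2.63]. Speed limits (rad/s): [2.22, 2.22, 3.01, 3.01, 3.14, 3.14, 3.14].

INTERFACE

Orientations are given as a 3x3 rotation matrix whose columns are the frame's x, y, z axes.
In Python, from bench import manip, capture, get_calibration gives the robot as it stands. The module is installed in compiled form; this text tells all that it offers.
- The arm moves only by the shell command python3 -m creep 'ROWS' [FORCE]. ROWS is JSON, a list that holds one entry, the list of rows, each a list of 5 numbers: the closure in counts, from 0 (fully open) to 255 (shut), then the shift along the tool's x, y, z in mm, then the turn about the tool's z in degrees. In form: [[[jaw, dx, dy, dz, yaw], ...]]. A call has exactly 5 rows; each row is the pose to reach, as a shift and turn from the pose commanded when the call began, along the tool's axes at that moment; what a row does not reach only later rows make up. A row lasts 1/12 s, in which the tool goes at most 41.7 mm and 7.16 degrees, less where a joint would pass 70% of its speed; a pose out of reach is approached as far as the arm can. A call with a gripper value outside its range is refused whole. The fingers move at their own pace and stop on an object; FORCE is the grip in N (left out, the last holds). Time passes only in rows, so rows that repeat a pose let the fingers close, or fill a call up. It gives the time, the measured TCP pose, the force, the opening and the grip force at its end, in the units of the state.
- manip.sense(): the state, without advancing time (a new reading comes with each control period).
- capture(name): name is "scene" or "top" or "wrist"; returns the picture (480x640x3 uint8, red, green, blue); there is no depth.
- get_calibration(name): a dict with "K" (3x3 intrinsics, pixels), "camera_from_world" (4x4, takes a point from world to camera coordinates); the wrist camera has in their place "tool_from_camera" (4x4, takes a point from camera to tool coordinates, whose origin is the TCP and whose axes are the flange's). Camera axes: x right, y down, z forward; pixel columns grow to the right and rows downward; lengths in m; the calibration is good to about 2 mm. A picture is of the moment at which its call begins: read the wrist's pose just before it. get_calibration takes no time and is no camera call.
- manip.finish_job(): hands the job in; it is judged then, once.
The state is a dict: "t": time; "joints": joint angles; "joint_velocities": joint speeds; "joint_torque": joint torques, N m; "eef_pos": TCP position; "eef_rot": TCP orientation; "contact_force": force on the tool from outside, world axes, zero at the start; "wrist_torque": the same for the moment, N m; "grip_width": opening from 0.0 (shut) to 1.0 (fully open); "grasp_force": force on a finger pad.
Only numpy, scipy, OpenCV 4.12 (cv2) and the standard library are available. Lean on these libraries where they do the work, as an engineer would, in place of code of your own. Each camera call takes 0.05 s, during which the arm holds its last target. There are 200 camera calls.

TASK

Load the small cover-slip box into the spring clamp so that it is held for labelling: press the clamp's lever down with one fingertip to hold the flap open, and with the other fingertip push the box along its track, under the flap, fully home against the end stop. Then let the lever come up so that the flap closes down on the box, and draw clear. The box is only pushed, never gripped or lifted, and the bottle, pot and eraser standing round the clamp are left alone.

Things in the scene. Friction and masses are not known exactly. Their poses are not given: they have to be found in the camera images.
- clamp: Fixed grey metal bed, x -120 to +22 mm, top at z 6. Origin on the worktop under the flap's middle and the track's centreline; x along the track to the end stop (way to push), y from track to lever, z up. Track: 40 mm wide channel between rails (y -20 to +20, rails up to z 12), open at -x; end stop's face at x +16. 7 mm shaft along x at y 40, z 24; bearing blocks at x -116, +19, up to z 28.
- home (a point): Spot on the track floor (clamp x -1, y 0, z 6 mm) where the centre of the box's underside is when fully home; axes as the clamp's. The box's rear face is then at clamp x -18, 6 mm in front of the flap, so the pushing finger need not go under the flap.
- flap (a joint): Turn of the one-piece flap and lever about the shaft, rad: 0 closed on an empty track (flap slopes down across it and blocks it), 0.30 flap lying level on a loaded box, over about 0.36 the box passes under freely, 0.85 lever fully down (limit). A spring always closes it: 0.11 N m at 0, 0.18 N m at 0.85, so 6 to 10 N (with friction) at mid-lever.
- flap_edge (a point): Middle of the free edge of the flap: steel plate 24 mm long in clamp x (-12 to +12), 54 mm from shaft to free edge, 3 mm thick. Rises when the lever is pressed.
- lever_mid (a point): Centre of the lever's upper face: ribbed steel plate beside the track, clamp x -105 to -5 mm, 34 mm wide. At rest it slopes from y 55, z 24 up to y 80, z 47; pressed down fully from y 50, z 12.5 to y 84, z 9. A tip at clamp y 67 and 13 mm above the worktop holds the flap at about 0.72, may slide along x there, and an equally low tip on the track clears the bed and can push the box.
- slip_box: Small white closed box of cover slips, 34 x 34 mm, 18 mm high, about 40 g: the thing to push. Origin: centre of its underside; z up. It starts on the track bed, 35 to 60 mm short of home, nearly square to the track.
- pot: Bystander: specimen pot with a white lid, 46 mm across, 61 mm high, origin at the centre of its underside, z up.
- oil: Bystander: small white dropper bottle, 27 mm across, 83 mm high, origin at the centre of its underside, z up.
- rubber: Bystander: worn green eraser, 21 x 60 x 13 mm, origin at the centre of its underside, z up.
There are look-alikes about, which are no part of the job. There is more than one size of the slip_box; the job needs the smallest.

How it is judged:
On the way, in this order (a step that is already met when the one before it is completed fails the run):
1. a fingertip holds the flap open while the box is still in front of it (value of joint flap above 0.36 rad and contact force between the fingers and flap above 0.3 N and x of slip_box in the frame of home below -0.026 m), for 0.1 s.
2. the box is pushed under the flap while a fingertip still holds it open (value of joint flap above 0.33 rad and contact force between the fingers and flap above 0.3 N and x of slip_box in the frame of home above -0.012 m), for 0.05 s.
At the end, for the whole second after the job is handed in: The box stands on the track within 4 mm of the end stop (6 mm in all from the home spot), square to it within 0.12 rad, at rest, and the flap presses on top of it (joint 0.22 to 0.36, over 0.5 N) (x of slip_box in the frame of home above -0.004 m and distance between slip_box and home below 0.006 m and angle between the x axis of slip_box and the x axis of clamp, either way round below 0.12 rad and value of joint flap between 0.22 and 0.36 rad and contact force between flap and slip_box above 0.5 N and linear speed of slip_box below 0.01 m/s); the robot touches nothing.
It fails at once if the box is lifted more than 8 mm off the track (z of slip_box in the frame of clamp above 0.014 m).
It fails at once if the box is tipped (angle between slip_box's own z axis and vertical above 0.3 rad).
It fails at once if a bystander is moved more than 15 mm (distance of any of pot, oil, rubber from where it was at the start of the episode above 0.015 m).
It also fails if it takes over 38 s, if anything falls off the work surface, if the arm or the gripper's body presses on something with over 40 N, if the wrist force passes 120 N, or if a joint passes its speed limit or range.

## Working session

There is one attempt and no reset: what is moved stays moved. The work goes in short steps, Python scripts to look and compute and a shell command to move; the robot and the scene stay as the last step left them, time stands still between calls to the robot, and variables do not carry over. Pictures are saved under pics/ and viewed, at most 10 in all, crops included, and the job is handed in when it is done.

```bash
mkdir -p pics
python3 - <<'E'
from bench import manip,capture,get_calibration
import cv2,numpy as np
np.set_printoptions(precision=4,suppress=True)
s=manip.sense();print(s['t'],s['eef_pos'],s['eef_rot'],s['grip_width'])
for n in['scene','top']:
    cv2.imwrite(f'pics/{n}0.png',capture(n)[:,:,::-1]);c=get_calibration(n);print(n,c['K'],c['camera_from_world'])
E
```

```text
0.0 [ 0.251  -0.6797  0.2287] [[ 0.938   0.3465 -0.0007]
 [ 0.3465 -0.938   0.0014]
 [-0.0002 -0.0016 -1.    ]] 0.9982903395697112
scene [[516.6585   0.     320.8382]
 [  0.     516.6585 242.9231]
 [  0.       0.       1.    ]] [[-0.633  -0.7741  0.0039  0.3482]
 [-0.351   0.2826 -0.8927  0.2224]
 [ 0.69   -0.5665 -0.4506  0.583 ]
 [ 0.      0.      0.      1.    ]]
top [[542.3694   0.     303.9018]
 [  0.     542.3694 249.2987]
 [  0.       0.       1.    ]] [[ 0.0245 -0.9992  0.0324 -0.0208]
 [-0.9956 -0.0273 -0.0893  0.5143]
 [ 0.0901 -0.0301 -0.9955  0.9075]
 [ 0.      0.      0.      1.    ]]
```

View pics/top0.png

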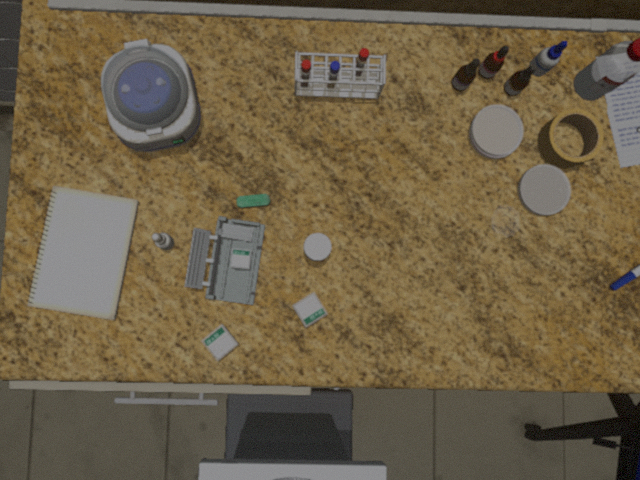

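View pics/scene0.png

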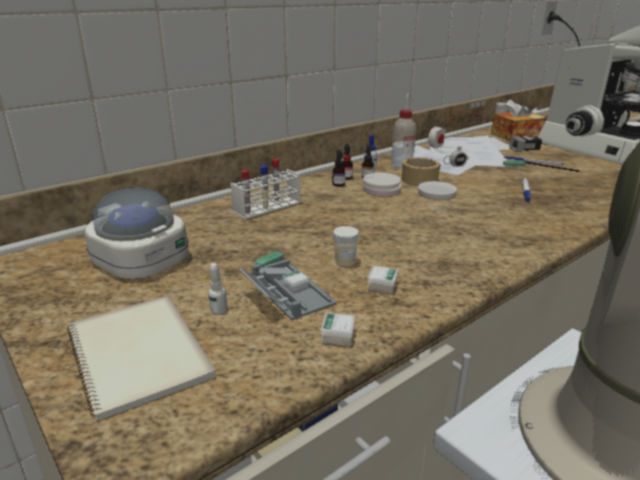

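Run:
```python
import cv2
a=cv2.imread('pics/top0.png')[185:365,140:340]
cv2.imwrite('pics/crop0.png',cv2.resize(a,(660,594),interpolation=cv2.INTER_CUBIC))
```

```text
(no output)
```

View pics/crop0.png

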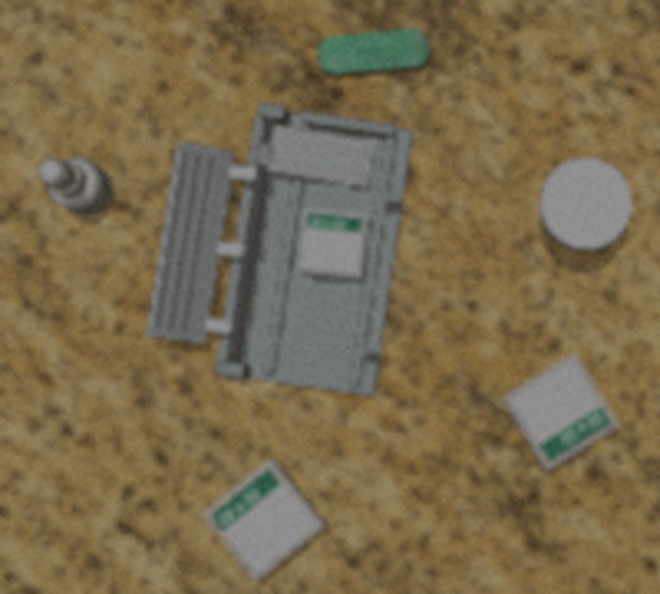

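The picture shows three candidate boxes: (241,259) on the track, (220,343) and (312,309), the last two visibly larger and off the clamp. The one on the track is the smallest and is the slip_box, as the crop confirms. The bearing blocks are at crop (271,112) and (233,370), the flap is at the top, and the lever is on the left.

```bash
cat > h.py <<'E'
import numpy as np
from bench import get_calibration
def ray(name,px,z):
    c=get_calibration(name);T=np.array(c['camera_from_world']);R,t=T[:3,:3],T[:3,3]
    o=-R.T@t; d=R.T@np.linalg.solve(np.array(c['K']),[px[0],px[1],1.])
    return o+d*(z-o[2])/d[2]
E
python3 - <<'E'
from h import *
import cv2
np.set_printoptions(precision=4,suppress=True)
f=lambda u,v,z:ray('top',(u/3.3+140-.35,v/3.3+185-.35),z)
a=f(271,112,.028);b=f(233,371,.028)
d=a-b;print('blocks',a,b,np.linalg.norm(d),'yaw',np.degrees(np.arctan2(d[1],d[0])))
yaw=np.arctan2(d[1],d[0]);ex=np.array([np.cos(yaw),np.sin(yaw),0]);ey=np.array([-ex[1],ex[0],0])
O=(a+b)/2-ex*(-.0485)-ey*.04;O[2]=0;print('O',O)
for n,p in dict(levTL=(180,143,.047),levTR=(232,152,.024),levBL=(150,337,.047),levBR=(205,343,.024),bedTR=(411,130,.012),bedBR=(375,394,.006),bedBL=(220,378,.006),bxTL=(308,212,.024),bxTR=(363,216,.024),bxBR=(361,277,.024),bxBL=(300,272,.024),flTL=(274,126,.024),flBR=(370,187,.01),oil=(95,190,.02),pot=(586,203,.061)).items():
    q=f(*p)-O;print(n,q@ex*1e3,q@ey*1e3)
E
```

```text
blocks [0.563  0.1343 0.028 ] [0.4291 0.1485 0.028 ] 0.1346743203622348 yaw -6.072702658626391
O [0.5401 0.0965 0.    ]
levTL -5.439218286110395 80.47336921242942
levTR -4.067304750434643 57.49465546443928
levBL -104.13725384813773 80.79498456195921
levBR -103.59881752871789 56.808255451764424
bedTR 21.339135959984883 -32.009307207041736
bedBR -118.4428433157343 -32.04425568588394
bedBL -120.68426188824508 49.20314059394549
bxTL -29.76390063381297 14.169057840368186
bxTR -28.048747818878304 -14.255766444009874
bxBR -59.50044565205324 -17.62764436418565
bxBL -61.080839190104356 13.842854701237295
flTL 12.301391505549956 37.96132120657759
flBR -11.27979899452545 -14.668766412956295
oil -32.751360836172445 125.25120103274554
pot -9.723276178873668 -126.38451121492602
```

Estimates agree with the listed dimensions to 1–2 mm. The box rear is at clamp x ≈ -61, y ≈ -1.

```bash
cat >> h.py <<'E'
yaw=np.radians(-6.07);O=np.array([.5401,.0965,0])
C=np.array([[np.cos(yaw),-np.sin(yaw),0],[np.sin(yaw),np.cos(yaw),0],[0,0,1]])
def st(*targets):
    """print state in clamp mm (z = tip height) and tool deltas to the targets (clamp x,y,tip z mm)"""
    from bench import manip
    s=manip.sense();R=np.array(s['eef_rot']);p=np.array(s['eef_pos'])
    q=C.T@(p-O)*1e3-[0,0,11];a=np.degrees(np.arctan2(R[1,0],R[0,0]))
    print('t',round(s['t'],2),'clamp',q.round(1),'turn',round(a-np.degrees(yaw),2),'w',round(s['grip_width']*93,1),'F',(C.T@s['contact_force']).round(1))
    for T in targets:
        w=O+C@(np.array(T)+[0,0,11])/1e3
        print(T,'->',(R.T@(w-p)*1e3).round(1))
E
python3 -c "
from h import *
st((0,-270,140),(-83,33.5,140))"
```

```text
t 0.1 clamp [-205.4 -802.4  217.8] turn 26.35 w 92.9 F [-0.2  0.3 -0.6]
(0, -270, 140) -> [ 420.3 -385.9   78.3]
(-83, 33.5, 140) -> [ 480.6 -694.7   78.7]
```

```bash
python3 -m creep '[[[30,29,-27,0,5],[60,58,-54,0,10],[90,87,-81,0,15],[119,116,-108,0,20],[119,145,-135,0,26.3]]]' 20; python3 -c "
from h import *
st((0,-270,200),(-83,33.5,140))"
```

```text
t: 0.52
eef_pos: [0.3407, -0.5014, 0.2292]
eef_rot: [[0.994, -0.11, -0.0], [-0.11, -0.994, 0.001], [-0.0, -0.001, -1.0]]
contact_force: [1.2, -0.8, 0.8]
grip_width: 0.692
grasp_force: 0.0
t 0.52 clamp [-135.1 -615.6  218.2] turn -0.22 w 64.3 F [ 1.3 -0.6  0.8]
(0, -270, 200) -> [ 133.8 -346.1   18.4]
(-83, 33.5, 140) -> [  49.6 -649.3   78.6]
```

```bash
python3 -m creep '[[[119,14,-38,0,0],[119,28,-76,4,0],[119,42,-114,8,0],[119,56,-152,12,0],[119,70,-190,16,0]]]'; python3 -m creep '[[[119,8,-39,4,0],[119,16,-78,8,0],[119,24,-117,12,0],[119,26,-156,16,0],[119,26,-195,20,0]]]' ; python3 -c "
from h import *
st((-83,33.5,140))"
```

```text
t: 0.93
eef_pos: [0.4304, -0.3197, 0.2134]
eef_rot: [[0.994, -0.105, -0.0], [-0.105, -0.994, 0.0], [-0.0, -0.0, -1.0]]
contact_force: [0.7, -1.0, -0.1]
grip_width: 0.532
grasp_force: 0.0
t: 1.35
eef_pos: [0.4768, -0.1285, 0.1933]
eef_rot: [[0.994, -0.105, 0.0], [-0.105, -0.994, -0.0], [0.0, -0.0, -1.0]]
contact_force: [0.7, -0.5, 0.8]
grip_width: 0.533
grasp_force: 0.0
t 1.35 clamp [ -39.2 -230.4  182.3] turn 0.05 w 49.5 F [ 0.7 -0.4  0.8]
(-83, 33.5, 140) -> [ -43.6 -264.    42.3]
```

```bash
python3 -m creep '[[[119,-6,-39,0,0],[119,-12,-78,0,0],[119,-18,-117,0,0],[119,-24,-156,0,0],[119,-30,-195,0,0]]]' >/dev/null; python3 -m creep '[[[119,-7,-35,10,0],[119,-14,-69,20,0],[119,-14,-69,30,0],[119,-14,-69,42,0],[119,-14,-69,42,0]]]' >/dev/null
python3 - <<'E'
from h import *
from bench import capture,manip
import cv2
st((-83,33.5,60))
c=get_calibration('wrist');print(np.array(c['tool_from_camera']).round(3))
cv2.imwrite('pics/w1.png',capture('wrist')[:,:,::-1])
E
```

```text
t 2.18 clamp [-84.9  32.  138.9] turn 0.16 w 49.2 F [-0.5 -1.2  0.9]
(-83, 33.5, 60) -> [ 2.1 -1.6 78.9]
[[-0.    -0.958 -0.285  0.079]
 [ 1.    -0.    -0.    -0.   ]
 [ 0.    -0.285  0.958 -0.154]
 [ 0.     0.     0.     1.   ]]
```

View pics/w1.png

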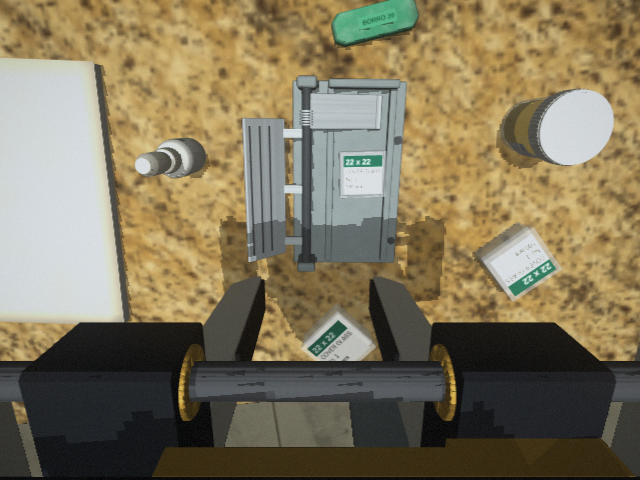

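Wrist view: clamp upright at (350,170), bearing blocks at (307,82) and (307,266), box top spanning (342,153)–(384,197). The box lies between the rails and nearly square, and the bystanders are clear of the fingers. I'll cross-check with rays.

Run:
```python
from h import *
from bench import manip
np.set_printoptions(precision=1,suppress=True)
s=manip.sense();c=get_calibration('wrist');K=np.array(c['K']);T=np.array(c['tool_from_camera'])
R=np.array(s['eef_rot']);p=np.array(s['eef_pos'])
o=p+R@T[:3,3]
for n,u,v,z in [('blkT',307,82,28),('blkB',307,266,28),('levTL',244,119,47),('levBL',249,262,47),('bxTL',342,153,24),('bxTR',382,153,24),('bxBR',384,196,24),('bxBL',342,197,24),('railBR',395,262,6),('railTR',405,82,12)]:
    d=R@T[:3,:3]@np.linalg.solve(K,[u,v,1.]);q=o+d*(z/1e3-o[2])/d[2]
    print(n,C.T@(q-O)*1e3)
```

```text
blkT [19.1 38.2 28. ]
blkB [-114.3   39.1   28. ]
levTL [-4.9 78.7 47. ]
levBL [-103.7   80.4   47. ]
bxTL [-28.4  13.3  24. ]
bxTR [-28.3 -15.6  24. ]
bxBR [-59.9 -18.6  24. ]
bxBL [-60.6  12.7  24. ]
railBR [-119.3  -34.     6. ]
railTR [ 20.6 -31.6  12. ]
```

```bash
python3 -m creep '[[[119,1,-1,20,0],[119,1,-1,40,0],[119,1,-1,60,0],[119,1,-1,79,0],[119,1,-1,79,0]]]' >/dev/null; python3 -c "
from h import *
st((-83,32.5,20),(-83,32.5,13))"
```

```text
t 2.65 clamp [-83.3  31.6  59.7] turn -0.02 w 49.4 F [ 0.3 -0.5  0.1]
(-83, 32.5, 20) -> [ 0.4 -0.9 39.7]
(-83, 32.5, 13) -> [ 0.4 -0.9 46.7]
```

```bash
python3 -m creep '[[[119,0,-1,10,0],[119,0,-1,20,0],[119,0,-1,30,0],[119,0,-1,38,0],[119,0,-1,38,0]]]' >/dev/null
python3 - <<'E'
from h import *
from bench import capture
import cv2
st((-83,32.5,13))
a=cv2.resize(capture('scene')[220:350,210:390,::-1],(720,520),interpolation=cv2.INTER_CUBIC)
b=cv2.resize(capture('wrist')[60:360,160:460,::-1],(520,520))
cv2.imwrite('pics/m2.png',cv2.resize(np.hstack([a,b]),(800,336)))
E
```

```text
t 3.07 clamp [-82.1  33.7  22.7] turn 0.03 w 49.5 F [1.5 1.2 4.7]
(-83, 32.5, 13) -> [-0.9  1.2  9.7]
```

View pics/m2.png

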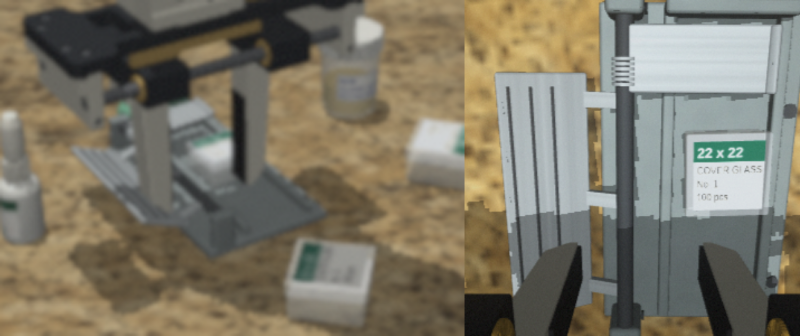

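Left fingertip is pressing the lever, and right fingertip (px 725,270) is behind the box (727,170) in the channel. Pressing further.

```bash
python3 -m creep '[[[119,0,0,3,0],[119,0,0,6,0],[119,0,0,8.5,0],[119,0,0,8.5,0],[119,0,0,8.5,0]]]' >/dev/null
python3 - <<'E'
from h import *
from bench import capture
import cv2
st((-69,32.5,13),(-25.5,32.5,13))
b=cv2.resize(capture('wrist')[60:360,160:460,::-1],(520,520))
cv2.imwrite('pics/m3.png',b)
E
```

```text
t 3.58 clamp [-82.1  32.6  15.8] turn -0.05 w 49.7 F [ 0.8 -3.   8. ]
(-69, 32.5, 13) -> [13.1  0.1  2.8]
(-25.5, 32.5, 13) -> [56.6  0.   2.8]
```

View pics/m3.png

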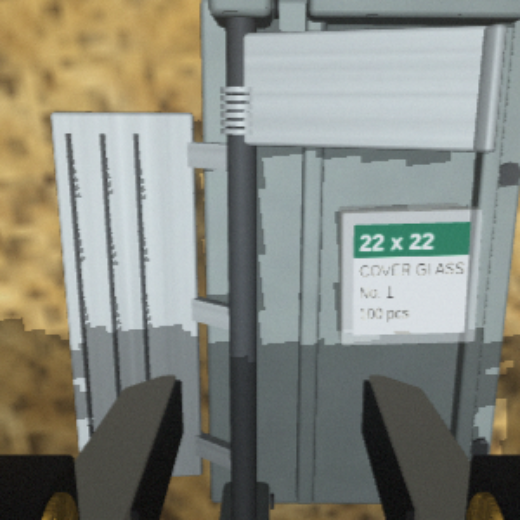

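Flap is up, lever down, and the box is still in front of the flap. The right finger is centred on it to within ~1 mm. Now pushing.

```bash
python3 -m creep '[[[119,4,0,1,0],[119,8,0,2,0],[119,13,0,2,0],[119,18,0,2,0],[119,23,0,2,0]]]' >/dev/null; python3 -c "
from h import *
st((-25.5,32,13))"; python3 -m creep '[[[119,4,0,0,0],[119,8,0,0,0],[119,12,0,0,0],[119,16,0,0,0],[119,20,0,0,0]]]' >/dev/null;  python3 - <<'E'
from h import *
from bench import capture
import cv2
st((-25.5,32.5,13))
b=cv2.resize(capture('wrist')[60:360,160:460,::-1],(520,520))
cv2.imwrite('pics/m4.png',b)
E
```

```text
t 4.05 clamp [-61.9  33.   13.5] turn 0.11 w 49.6 F [-5.8  0.7  8.3]
(-25.5, 32, 13) -> [36.4  1.1  0.4]
t 4.47 clamp [-42.   33.1  13.5] turn 0.11 w 49.4 F [-6.2 -0.7  7.7]
(-25.5, 32.5, 13) -> [16.5  0.6  0.5]
```

View pics/m4.png

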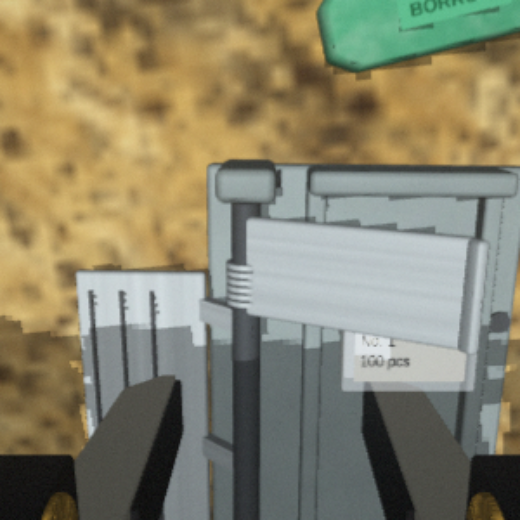

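The box is under the flap, square, following the finger. Continue to the stop, inching while watching the force.

```bash
python3 -m creep '[[[119,4,0,0,0],[119,8,0,0,0],[119,11,0,0,0],[119,13,0,0,0],[119,13,0,0,0]]]' >/dev/null; python3 -c "
from h import *
st((-25.5,32,13))"; python3 -m creep '[[[119,1,0,0,0],[119,2,0,0,0],[119,2,0,0,0],[119,2,0,0,0],[119,2,0,0,0]]]' >/dev/null; python3 -c "
from h import *
st((-25.5,32,13))"
```

```text
t 4.93 clamp [-28.3  33.2  13.6] turn 0.09 w 49.9 F [-3.5 -0.4  9.1]
(-25.5, 32, 13) -> [2.8 1.2 0.6]
t 5.35 clamp [-27.1  33.2  13.5] turn 0.09 w 49.6 F [-6.8 -0.1  7.3]
(-25.5, 32, 13) -> [1.6 1.2 0.5]
```

```bash
for i in 1; do python3 -m creep '[[[119,1,0,0,0],[119,1.5,0,0,0],[119,1.5,0,0,0],[119,1.5,0,0,0],[119,1.5,0,0,0]]]' >/dev/null; python3 -c "
from h import *
st()"; python3 -m creep '[[[119,1,0,0,0],[119,1.5,0,0,0],[119,1.5,0,0,0],[119,1.5,0,0,0],[119,1.5,0,0,0]]]' >/dev/null; python3 -c "
from h import *
st()"; done
```

```text
t 5.77 clamp [-27.   33.1  13.4] turn 0.12 w 49.3 F [-10.    1.4   9.2]
t 6.18 clamp [-26.9  33.1  13.4] turn 0.14 w 49.6 F [-12.9   0.9  13. ]
```

Contact at x ≈ -27 with force rising and no further travel, so the box is at the stop. Back off with the lever still held, then look.

```bash
python3 -m creep '[[[119,-4,0,0,0],[119,-8,0,0,0],[119,-12,0,0,0],[119,-15,0,0,0],[119,-15,0,0,0]]]' >/dev/null
python3 - <<'E'
from h import *
from bench import capture
import cv2
st()
b=cv2.resize(capture('wrist')[60:360,160:460,::-1],(520,520))
cv2.imwrite('pics/m5.png',b)
E
```

```text
t 6.6 clamp [-34.7  34.2  14.3] turn 0.01 w 49.6 F [2.3 0.1 6.3]
```

View pics/m5.png

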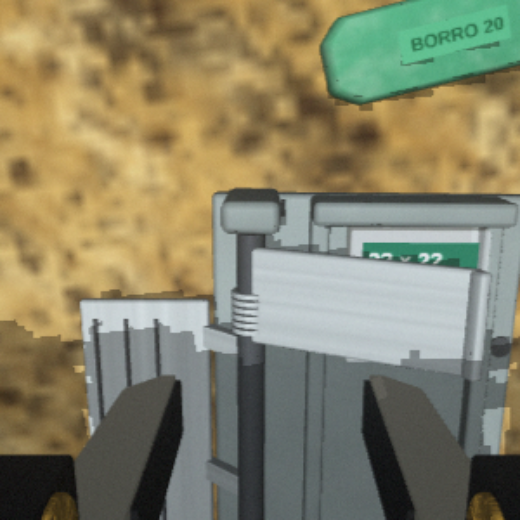

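Box front edge (row 228) is against the stop bar and square. Raising.

```bash
python3 -m creep '[[[119,0,0,-4,0],[119,0,0,-8,0],[119,0,0,-13,0],[119,0,0,-18,0],[119,0,0,-24,0]]]' >/dev/null;python3 -m creep '[[[119,0,0,-10,0],[119,0,0,-25,0],[119,0,0,-50,0],[119,-10,0,-75,0],[119,-20,0,-90,0]]]' >/dev/null; python3 -m creep '[[[119,-10,0,-20,0],[119,-20,0,-20,0],[119,-20,0,-20,0],[119,-20,0,-20,0],[119,-20,0,-20,0]]]' >/dev/null
python3 - <<'E'
from h import *
from bench import capture
import cv2
st()
b=cv2.resize(capture('wrist')[20:260,180:500,::-1],(800,600),interpolation=cv2.INTER_CUBIC)
cv2.imwrite('pics/m6.png',b)
E
```

```text
t 7.9 clamp [-76.5  33.5 146.6] turn 0.05 w 49.6 F [ 0.2 -0.1 -0.1]
```

View pics/m6.png

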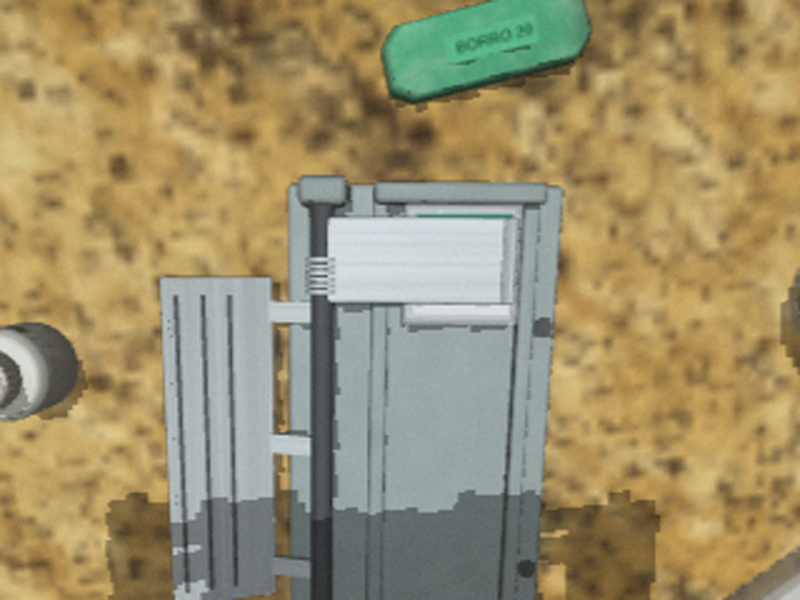

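The flap lies level on the box, which is square against the stop (top edge row 205, stop bar row 203). The bystanders have not moved and the robot is clear.

```bash
python3 -c "
from bench import manip
print(manip.finish_job())"
```

```text
the job is handed in; nothing more can be done
None
```

The slip box is fully home against the end stop with the flap closed level on it, the gripper is clear, the bystanders are unmoved in the last picture, and I handed the job in after about 8 s; the hand-in gave no verdict.

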